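Set and lock the feeler of a brake-rotor gauge

ROBOT

A 7-joint arm with a two-finger parallel gripper is mounted at the origin on the work surface. World frame = base frame: x ahead of the robot, y to its left, z up, the work surface at z = 0. Lengths are in mm, angles in rad, forces in N, time in s.
With the tool pointing down it reaches from about 425 to 950 mm from the base axis. Payload 4.7 kg.
Tool frame: the origin (TCP) lies midway between the tips of the shut fingers; the grasp point (between the pads) lies 19 mm behind it; z points along the fingers, y is the line along which they close (so a half turn about z gives the same grasp; the last joint's range is limited). The gripper opens to 85 mm and grips with 20 to 120 N. Pads are 22 mm wide; open, the fingers measure 114 mm over their backs; the gripper's body (76 mm by 85 mm) begins 54 mm behind the grasp point. The pads swing forward as they close: fully open they stand 13 mm farther back than shut.
Start: joints at [-1.372, 0.469, -0.049, 1.532, 0.024, 1.141, -0.082], TCP at [152.395, 657.59, 231.335] pointing down, gripper open.
Joint ranges: [-2.59, 2.59], [-0.33, 1.99], [-1.39, 1.29], [0.1, 2.45], [-1.04, 4.18], [0.21, 1.99], [-2.66, 2.66]. Speed limits (rad/s): [2.57, 2.57, 3.14, 3.14, 3.14, 3.14, 3.14].

INTERFACE

Orientations are given as a unit quaternion [w, x, y, z].
In Python, from cell import manip gives the robot as it stands.
- The arm moves only by the shell command python3 -m pendant 'ROWS' [FORCE]. ROWS is JSON, a list that holds one entry, the list of rows, each a list of 5 numbers: the shift along the world's x, y, z in cm, then the turn about the world's z in rad, then the closure, from 0 (fully open) to 1 (shut). In form: [[[dx, dy, dz, roll, fingers], ...]]. A call has 1 to 12 rows; each row shifts and turns the commanded pose from where the row before left it; what a row does not reach is not made up. A row lasts 1/10 s, in which the tool goes at most 50 mm and 8.59 degrees, less where a joint would pass 70% of its speed; a pose out of reach is approached as far as the arm can. A call with a gripper value outside its range is refused whole. The fingers move at their own pace and stop on an object; FORCE is the grip in N (left out, the last holds). Time passes only in rows, so rows that do not move let the fingers close. It gives the time, the measured TCP pose, the force, the opening and the grip force at its end, in the units of the state.
- manip.sense(): the state, without advancing time (a new reading comes with each control period).
- manip.grab_frame(name): name is "scene" or "top" or "wrist"; returns the picture (384x512x3 uint8, red, green, blue); there is no depth.
- manip.camera_model(name): a dict with "vertical_fov" (degrees; the focal length in pixels is half the picture's height over the tangent of half this angle, whatever the lens; pixels are square), "cx", "cy" (the principal point, pixels), "k1" (the pictures are not rectified: a ray, as slopes to the right and down, at radius r is drawn at 1 + k1 r^2 times it, then the intrinsics apply), "position" and "attitude" of the camera in the world; the wrist camera has in their place "T_tool_cam" (4x4, takes a point from camera to tool coordinates, whose origin is the TCP and whose axes are the flange's). Camera axes: x right, y down, z forward; pixel columns grow to the right and rows downward; lengths in mm; the calibration is good to about 2 mm. A picture is of the moment at which its call begins: read the wrist's pose just before it. camera_model takes no time and is no camera call.
- manip.close_job(): hands the job in; it is judged then, once.
Trained networks look in the newest picture that a camera, given by its name, has taken for a name from the list of things; names that differ only in an ending like _2 or _b are one class to them, and where a whole thing is asked for, a point or a joint stands for the part that bears it (a point fixed in the world has none). Each returns a list of dicts, best first, with "score" (0 to 1); they miss things now and then, are a little off and sometimes report something else, mostly with a low value. They report only what shows in the picture. A call takes as long as a camera call.
- manip.recognise(name, camera): "position" ([x, y, z] in mm, in world coordinates, good to about 4 mm: the middle of the surface that is visible of it).
- manip.outline_of(name, camera): "pixels" (384x512 bool, what is visible of it).
- manip.pinpoint(name, camera): "position" ([x, y, z] in mm, in world coordinates, good to about 4 mm: a listed point, or the origin of a listed thing).
The state is a dict: "clock": time; "joints": joint angles; "joint_velocities": joint speeds; "tau": joint torques, N m; "tcp_pos": TCP position; "orientation": TCP orientation; "wrist_force": force on the tool from outside, world axes, zero at the start; "wrist_torque": the same for the moment, N m; "grip_width": opening from 0.0 (shut) to 1.0 (fully open); "gripper_force": force on a finger pad.
Only numpy, scipy, OpenCV 4.12 (cv2) and the standard library are available. Lean on these libraries where they do the work, as an engineer would, in place of code of your own. Each camera call takes 0.05 s, during which the arm holds its last target. There are 200 camera calls.

TASK

On the bench gauge, loosen the lock ring by swinging its upright handle anticlockwise (seen from above) about an eighth of a turn or more, then turn the adjuster by its thumb bar until the tip of its feeler finger stands over the middle of the rotor's flat outer braking track, and then swing the handle back clockwise until the lock ring is fully tight. Do not force the adjuster while the ring is tight, keep off the rotor, and leave the other things on the bench where they are.

Things in the scene. Friction and masses are not known exactly. Their poses are not given: they have to be found in the camera images.
- lock_ring (a joint): Lock ring: steel collar 68 mm across (42 to 56 mm up) on the gauge's upright axis, with an arm and upright handle. Radians: 0 = hard tight at its stop, grows anticlockwise from above (loosening), other stop 1.2. Starts tight. Counts as clamping the adjuster below 0.4. Turns stiffly (about 0.35 N m, 4 N at the handle) and stays where left.
- ring_handle (a point): Mid-height (80 mm above the bench) of the lock ring's handle: an upright black round post 18 mm across, from 54 to 102 mm up, 88 mm from the gauge's upright axis, round which it swings. Nothing stands within 40 mm of it but the arm below it (44 to 54 mm up) that joins it to the collar.
- adjuster (a joint): Adjuster, on the same axis above the lock ring. Radians, grows anticlockwise from above; 0 = feeler along the gauge plate, stops -1.2 and 1.7. Starts at 1.05 to 1.5, feeler off the rotor; turning it clockwise by some 0.2 to 1.3 rad brings the feeler in over the rotor's track. Turns with about 0.15 N m, stays where left; forcing it while the ring is tight would harm its thread.
- adjuster_grip (a point): On the gauge's upright axis, in the middle of the adjuster's thumb bar at the height to grip, 92 mm above the bench. The bar is a bare metal block 52 mm long, 14 mm thick, from 68 to 111 mm up; under it is a flange 54 mm across (58 to 68 mm up). This point's x axis runs along the bar towards the feeler's tip; z is up.
- feeler_tip (a point): Tip of the feeler finger, a level steel rod 9 mm thick that leaves the adjuster's flange in line with the thumb bar, 63 mm above the bench, and bends down at its end. The tip is 60 mm from the gauge's upright axis and about 50 mm above the bench, 10 mm above the rotor's face.
- rotor: Brake rotor: steel disc 160 mm across, flat on a fixed foot on the gauge plate; origin on its centre line, 12 mm above the bench. Its face is 40 mm up, the spindle end in its middle 52 mm. Braking track: the flat outer ring with small holes, 64 to 80 mm from the centre (middle 72). Centre 112 to 122 mm along and up to 15 mm aside from the gauge's axis. Does not turn or move.
- can: Bystander: upright oil can 66 mm across, 110 mm high, origin under its centre.
- tub: Bystander: open white plastic tub 90 mm across, 85 mm high, origin under its centre.
- pedal: Bystander: black bicycle pedal about 120 by 84 by 28 mm, lying flat, origin under its centre.
- spanner: Bystander: steel spanner 180 mm long lying flat.

How it is judged:
By the outcome, as a careful person would: the job done as asked, in the order asked, and still so for the second after the job is handed in, with the robot touching nothing.
It also fails if it takes over 64 s, if anything falls off the work surface, if the arm or the gripper's body presses on something with over 40 N, if the wrist force passes 120 N, or if a joint passes its speed limit or range.

## Working session

There is one attempt and no reset: what is moved stays moved. The work goes in short steps, Python scripts to look and compute and a shell command to move; the robot and the scene stay as the last step left them, time stands still between calls to the robot, and variables do not carry over. Pictures are saved under pics/ and viewed, at most 10 in all, crops included, and the job is handed in when it is done.

```bash
mkdir -p pics; cat > h.py <<'E'
import numpy as np, cv2
from cell import manip
def save(cam,fn):
    im=manip.grab_frame(cam); cv2.imwrite('pics/'+fn,cv2.cvtColor(im,cv2.COLOR_RGB2BGR)); return im
E
python3 - <<'E'
from h import *
a=save('scene','s1.png');b=save('top','t1.png')
cv2.imwrite('pics/both.png',cv2.resize(cv2.cvtColor(np.vstack([a,b]),cv2.COLOR_RGB2BGR),(800,600)) if 0 else cv2.cvtColor(b,cv2.COLOR_RGB2BGR))
for c in ('scene','top'):
    print(c,manip.camera_model(c))
    for n in ('ring_handle','adjuster_grip','feeler_tip','rotor','can','tub','pedal','spanner'):
        r=manip.pinpoint(n,c); print(n,[(np.round(q['position']),round(q['score'],2)) for q in r[:2]])
s=manip.sense();print(s['tcp_pos'],s['orientation'],s['clock'])
E
```

```text
scene {'vertical_fov': 52.76777244060209, 'cx': 253.75353994716076, 'cy': 191.8715790756294, 'k1': -0.13233714019851603, 'position': array([1010.76948523,  771.96695424,  900.89955364]), 'attitude': array([-0.10232637,  0.2272689 ,  0.88654095, -0.38977339])}
ring_handle [(array([529.,  -6.,  78.]), 0.5)]
adjuster_grip [(array([569.,  75.,  90.]), 0.77)]
feeler_tip [(array([507.,  76.,  52.]), 0.8)]
rotor [(array([562., 186.,  13.]), 0.67), (array([ 747., -199.,    1.]), 0.31)]
can [(array([ 568., -323.,    2.]), 0.71)]
tub [(array([650., 392.,   4.]), 0.58)]
pedal [(array([558., 188.,  13.]), 0.65), (array([461., 414.,   1.]), 0.63)]
spanner [(array([ 747., -200.,   -1.]), 0.48)]
top {'vertical_fov': 49.55381307197051, 'cx': 253.31283546579868, 'cy': 194.70704490528325, 'k1': -0.10875302966116275, 'position': array([ 410.29843605,   30.10674817, 1252.66944535]), 'attitude': array([-0.05570753,  0.7098057 , -0.70004565,  0.05485103])}
ring_handle [(array([531.,  -8.,  83.]), 0.52)]
adjuster_grip [(array([566.,  69.,  91.]), 0.66)]
feeler_tip [(array([508.,  72.,  48.]), 0.59)]
rotor [(array([560., 185.,   9.]), 0.88)]
can [(array([ 570., -325.,    2.]), 0.57), (array([ 747., -200.,   -0.]), 0.41)]
tub [(array([646., 394.,   2.]), 0.73), (array([ 749., -200.,   -2.]), 0.53)]
pedal [(array([462., 412.,  -1.]), 0.61)]
spanner [(array([ 745., -197.,    1.]), 0.73)]
[152.36940621 657.58021126 231.34092398] [-1.06640046e-05  1.13620842e-01  9.93524183e-01  3.20694021e-05] 0.9
```

View pics/t1.png

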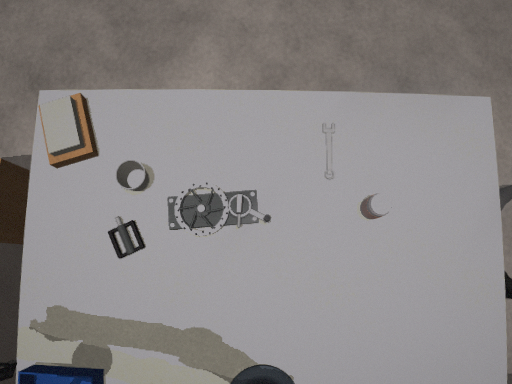

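View pics/s1.png

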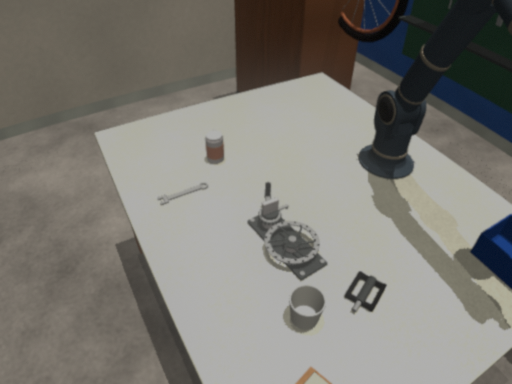

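The views agree: the gauge axis is near (568, 72), the handle near (530, -7) at 88 mm from it, and the feeler tip near (508, 74) at 60 mm. The rotor is near (561, 185). In the top picture the handle is at pixel (267, 218), the adjuster at (240, 205) and the rotor at (201, 208). I'll move over the handle and look closer.

```bash
python3 -m pendant '[[[2.4,-3.9,0,-0.11,0],[2.4,-3.9,0,-0.11,0],[2.4,-3.9,0,-0.11,0],[2.4,-3.9,0,-0.11,0],[2.4,-3.9,0,-0.11,0],[2.4,-3.9,0,-0.11,0],[2.4,-3.9,0,-0.11,0],[2.4,-3.9,0,-0.11,0],[2.4,-3.9,0,-0.11,0],[2.4,-3.9,0,-0.11,0],[2.4,-3.9,0,-0.11,0],[2.4,-3.9,0,-0.11,0]]]' 40
python3 -m pendant '[[[2.4,-3.9,0,-0.11,0],[2.4,-3.9,0,-0.11,0],[2.4,-3.9,0,-0.11,0],[2.4,-3.9,0,-0.13,0],[0,0,0,0,0],[0,0,0,0,0]]]'
python3 - <<'E'
from h import *
s=manip.sense();print(s['joints'],s['wrist_force'])
save('wrist','w1.png')
print(manip.camera_model('wrist')['T_tool_cam'].round(2))
for n in ('ring_handle','adjuster_grip','feeler_tip','rotor'):
    r=manip.pinpoint(n,'wrist'); print(n,[(np.round(q['position'],1),round(q['score'],2)) for q in r[:2]])
E
```

```text
clock: 2.1
tcp_pos: [441.1, 188.0, 231.8]
orientation: [-0.0, 0.7, 0.714, 0.001]
wrist_force: [0.8, -0.1, 0.4]
grip_width: 1.001
gripper_force: 0.0
clock: 2.7
tcp_pos: [536.6, 32.8, 231.3]
orientation: [0.0, 0.844, 0.536, -0.0]
wrist_force: [-0.4, 0.2, -0.1]
grip_width: 0.996
gripper_force: 0.0
[-0.62585074  0.26741103  0.59405592  1.8870999  -0.17247559  1.03789176
 -0.39884047] [-0.38644877  0.18235169 -0.05847277]
[[  -0.     -0.96   -0.26   67.7 ]
 [   1.     -0.     -0.      0.61]
 [   0.     -0.26    0.96 -142.96]
 [   0.      0.      0.      1.  ]]
ring_handle [(array([525.2,  -1.1,  77.5]), 0.82)]
adjuster_grip [(array([562.6,  76. ,  91.4]), 0.8)]
feeler_tip [(array([507. ,  74.7,  49.5]), 0.57)]
rotor [(array([558.6, 184.8,  12.7]), 0.9), (array([525.6,   1.4,  79. ]), 0.15)]
```

View pics/w1.png

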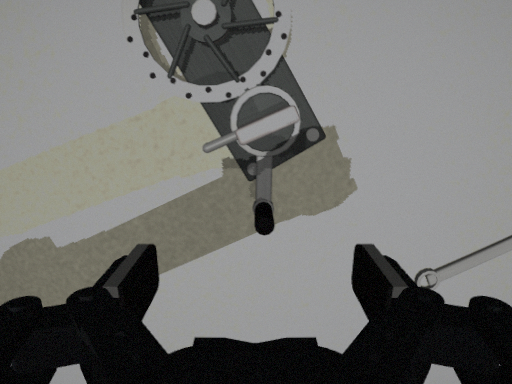

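The wrist view shows the handle top near (265, 219), the collar around (266, 120), the bar from (240, 133) to (297, 113), the feeler tip near (208, 148) and the spindle at (204, 12). I'll back-project these and also triangulate between the wrist and top views.

```bash
cat >> h.py <<'E'
from scipy.spatial.transform import Rotation as R
def cam(name,s=None):
    m=manip.camera_model(name); f=192/np.tan(np.radians(m['vertical_fov']/2))
    if name=='wrist':
        s=s or manip.sense(); q=s['orientation']; W=np.eye(4); W[:3,:3]=R.from_quat([*q[1:],q[0]]).as_matrix(); W[:3,3]=s['tcp_pos']
        T=W@m['T_tool_cam']; return f,m,T[:3,:3],T[:3,3]
    q=m['attitude']; return f,m,R.from_quat([*q[1:],q[0]]).as_matrix(),np.array(m['position'])
def ray(name,px):
    f,m,Rm,p=cam(name)
    K=np.array([[f,0,m['cx']],[0,f,m['cy']],[0,0,1]])
    u=cv2.undistortPoints(np.array([[px]],float),K,np.array([m['k1'],0,0,0]))[0,0]
    return p,Rm@np.array([u[0],u[1],1])
def atz(name,px,z):
    p,d=ray(name,px); return p+d*(z-p[2])/d[2]
def tri(*obs):
    A=np.zeros((3,3));b=np.zeros(3)
    for n,px in obs:
        p,d=ray(n,px);d=d/np.linalg.norm(d);M=np.eye(3)-np.outer(d,d);A+=M;b+=M@p
    return np.linalg.solve(A,b)
E
python3 - <<'E'
from h import *
for n,px,z in (('handle top',(265,219),102),('ring',(266,120),56),('spindle',(204,12),52),('tip',(208,148),52),('bar end',(241,132),111),('bar end2',(297,113),111)):
    print(n,atz('wrist',px,z).round(1))
print('tri handle w/top',tri(('wrist',(265,222)),('top',(267.5,218.5))).round(1))
print('tri spindle w/top',tri(('wrist',(204,12)),('top',(201,208))).round(1))
E
```

```text
handle top [531.7   4.  102. ]
ring [568.   78.4  56. ]
spindle [557.4 189.6  52. ]
tip [505.4  77.6  52. ]
bar end [545.7  81.3 111. ]
bar end2 [591.7  76.2 111. ]
tri handle w/top [527.7  -8.1  75.8]
tri spindle w/top [557.  183.1  71.6]
```

```bash
python3 -m pendant '[[[-0.7,-3.7,0,0,0],[0,0,-4,0,0],[0,0,-4,0,0],[0,0,-4,0,0],[0,0,-3,0,0],[0,0,-1.7,0,0],[0,0,0,0,0],[0,0,0,0,0]]]'
python3 - <<'E'
from h import *
save('wrist','w2.png')
for n in ('ring_handle','adjuster_grip','feeler_tip'):
    r=manip.pinpoint(n,'wrist'); print(n,[(np.round(q['position'],1),round(q['score'],2)) for q in r[:2]])
E
```

```text
clock: 3.75
tcp_pos: [529.7, -2.8, 64.7]
orientation: [0.0, 0.843, 0.538, 0.0]
wrist_force: [0.7, 0.7, 0.2]
grip_width: 1.002
gripper_force: 0.0
ring_handle [(array([523.8,  -1.7,  78.9]), 0.62)]
adjuster_grip [(array([556.6,  77.3,  90.6]), 0.59)]
feeler_tip [(array([507.9,  74.4,  48.2]), 0.92)]
```

View pics/w2.png

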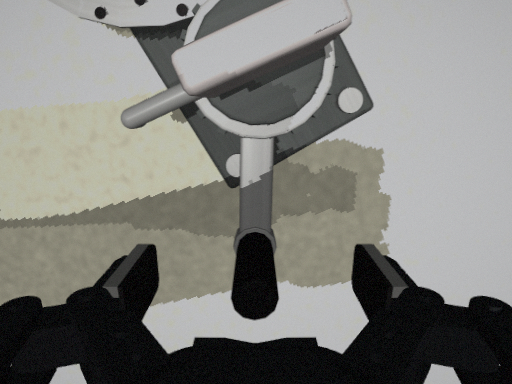

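The handle stands centred between the fingers, its top at (255, 300). I'll close on it.

```bash
python3 -m pendant '[[[0,0,0,0,0.9],[0,0,0,0,0.9],[0,0,0,0,0.9],[0,0,0,0,0.9],[0,0,0,0,0.9],[0,0,0,0,0.9],[0,0,0,0,0.9],[0,0,0,0,0.9]]]' 40
python3 - <<'E'
import numpy as np
A=np.array([568,74.5]);H=np.array([529.7,-2.8]);r=H-A;print(np.hypot(*r),np.degrees(np.arctan2(r[1],r[0])))
p=r
for k in range(1,14):
    t=0.08*k;q=np.array([r[0]*np.cos(t)-r[1]*np.sin(t),r[0]*np.sin(t)+r[1]*np.cos(t)]);print(k,((q-p)/10).round(2));p=q
E
```

```text
clock: 4.75
tcp_pos: [529.3, -3.4, 64.4]
orientation: [-0.0, 0.844, 0.537, -0.0]
wrist_force: [-2.3, -0.2, 2.8]
grip_width: 0.2
gripper_force: 38.9
86.26807057075054 -116.35713583434823
1 [ 0.63 -0.28]
2 [ 0.65 -0.23]
3 [ 0.67 -0.18]
4 [ 0.68 -0.12]
5 [ 0.69 -0.07]
6 [ 0.69 -0.01]
7 [0.69 0.04]
8 [0.68 0.1 ]
9 [0.67 0.15]
10 [0.66 0.2 ]
11 [0.64 0.26]
12 [0.62 0.31]
13 [0.59 0.35]
```

```bash
python3 -m pendant '[[[0.63,-0.28,0,0.08,0.9],[0.65,-0.23,0,0.08,0.9],[0.67,-0.18,0,0.08,0.9],[0.68,-0.12,0,0.08,0.9],[0.69,-0.07,0,0.08,0.9],[0.69,-0.01,0,0.08,0.9]]]'
python3 -m pendant '[[[0.69,0.04,0,0.08,0.9],[0.68,0.1,0,0.08,0.9],[0.67,0.15,0,0.08,0.9],[0.66,0.2,0,0.08,0.9],[0.64,0.26,0,0.08,0.9],[0.62,0.31,0,0.08,0.9],[0,0,0,0,0.9],[0,0,0,0,0.9]]]'
python3 - <<'E'
from h import *
save('wrist','w3.png')
E
```

```text
clock: 5.35
tcp_pos: [568.9, -12.0, 64.4]
orientation: [-0.001, 0.691, 0.723, -0.0]
wrist_force: [-3.7, 1.4, 5.8]
grip_width: 0.195
gripper_force: 39.1
clock: 6.15
tcp_pos: [609.3, -0.9, 64.5]
orientation: [-0.0, 0.5, 0.866, 0.001]
wrist_force: [-0.0, 2.7, 3.6]
grip_width: 0.202
gripper_force: 39.1
```

View pics/w3.png

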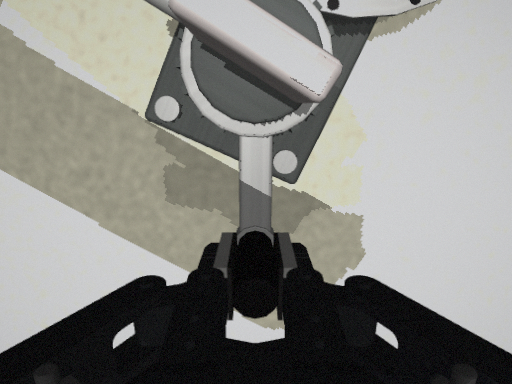

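The handle is gripped and the ring has swung about 0.96 rad, with its arm at column 256. I'll release, rise and go above the adjuster.

```bash
python3 -m pendant '[[[0,0,0,0,0.3],[0,0,0,0,0],[0,0,0,0,0],[0,0,0,0,0],[0,0,3,0,0],[0,0,4,0,0],[0,0,4,0,0],[0,0,2,0,0]]]'
python3 -m pendant '[[[-0.5,0.9,0,0.13,0],[-0.5,0.9,0,0.13,0],[-0.5,0.9,0,0.13,0],[-0.5,0.9,0,0.13,0],[-0.5,0.9,0,0.13,0],[-0.6,0.9,0,0.13,0],[-0.6,1.0,0,0.13,0],[-0.6,1.0,0,0.13,0],[0,0,0,0,0],[0,0,0,0,0]]]'
python3 - <<'E'
from h import *
save('wrist','w4.png')
for n in ('ring_handle','adjuster_grip','feeler_tip','rotor'):
    r=manip.pinpoint(n,'wrist'); print(n,[(np.round(q['position'],1),round(q['score'],2)) for q in r[:2]])
print(manip.sense()['joints'])
E
```

```text
clock: 7.0
tcp_pos: [610.7, -2.2, 198.1]
orientation: [0.002, 0.501, 0.866, 0.002]
wrist_force: [-0.8, -0.0, -0.0]
grip_width: 0.999
gripper_force: 0.0
clock: 8.0
tcp_pos: [566.2, 71.8, 194.3]
orientation: [0.0, 0.005, 1.0, -0.0]
wrist_force: [0.1, -0.0, -0.2]
grip_width: 1.0
gripper_force: 0.0
ring_handle [(array([ 6.048e+02, -5.000e-01,  7.840e+01]), 0.91)]
adjuster_grip [(array([559.1,  78. ,  93.9]), 0.89)]
feeler_tip [(array([504.7,  75.6,  51.7]), 0.96)]
rotor [(array([557.3, 185.1,  15.2]), 0.76)]
[-0.23153051  0.33420624  0.03987442  1.83059111 -0.01541635  0.97710307
  1.37596886]
```

View pics/w4.png

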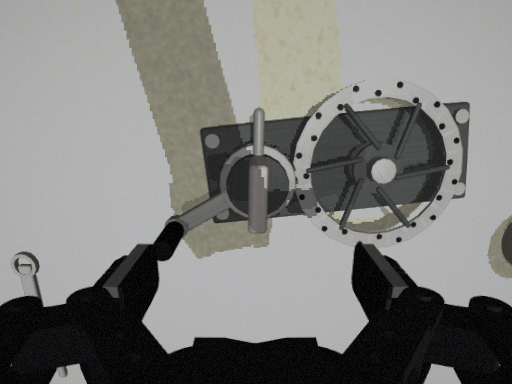

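The bar runs from (258, 155) to (258, 232) with the feeler tip at (259, 112). The collar centre is near (258, 182), the rotor rim spans columns 294 to 462 and rows 79 to 247, and the spindle is at (383, 171). The ring arm now points to lower left, so the ring is loosened.

```bash
python3 - <<'E'
from h import *
from scipy.optimize import least_squares
for n,px,z in (('collarL',(220,182),56),('collarR',(297,182),56),('collarTop',(258,143),56),('handle top',(173,230),102),('spindle',(383,171),52),('tip',(259,111),54),('bar top far',(258,157),111),('bar near bottom',(258,232),111),('barL',(249,200),111),('barR',(267,200),111)):
    print(n,atz('wrist',px,z).round(1))
P=np.array([atz('wrist',p,40)[:2] for p in ((294,163),(462,158),(382,79),(366,247),(318,103),(440,101))])
r=least_squares(lambda c:np.hypot(*(P-c[:2]).T)-c[2],[560,185,80]);print('rotor',r.x.round(1),r.fun.round(1))
o=manip.outline_of('adjuster','wrist')
for q in o[:1]:
    ys,xs=np.nonzero(q['pixels']);print(q['score'],xs.min(),xs.max(),ys.min(),ys.max())
    for y in range(ys.min(),ys.max(),10): print(y,xs[ys==y].min(),xs[ys==y].max())
E
```

```text
collarL [566.6  41.4  56. ]
collarR [567.3 109.1  56. ]
collarTop [532.8  75.1  56. ]
handle top [593.2   8.8 102. ]
spindle [558.9 186.6  52. ]
tip [506.2  76.1  54. ]
bar top far [536.   74.5 111. ]
bar near bottom [591.7  74.  111. ]
barL [567.   67.8 111. ]
barR [567.1  80.7 111. ]
rotor [558.1 186.7  80.1] [-1.3  0.6 -1.4  0.   2.4 -0.4]
0.62 226 288 109 233
109 256 261
119 253 263
129 253 263
139 254 263
149 253 263
159 240 275
169 230 284
179 226 287
189 226 288
199 229 284
209 238 276
219 248 265
229 248 265
```

Axis (567, 75), rotor centre (558.5, 187), fitted radius 80.1 mm as it should be. The tip is at about 180°, and the track middle puts it at about 130°, so I need to turn it about -0.87 rad. Descending and gripping.

```bash
python3 -m pendant '[[[0.05,0.3,-2,0,0],[0,0,-4,0,0],[0,0,-3,0,0],[0,0,-2,0,0],[0,0,-1,0,0],[0,0,0,0,0],[0,0,0,0,0.9],[0,0,0,0,0.9],[0,0,0,0,0.9],[0,0,0,0,0.9],[0,0,0,0,0.9],[0,0,0,0,0.9]]]' 40
python3 -m pendant '[[[0,0,0,0,0.9],[0,0,0,0,0.9]]]'
```

```text
clock: 9.5
tcp_pos: [566.9, 73.9, 75.0]
orientation: [0.0, 0.004, 1.0, -0.001]
wrist_force: [-1.1, -4.1, 4.5]
grip_width: 0.16
gripper_force: 41.5
clock: 9.7
tcp_pos: [566.9, 73.9, 75.1]
orientation: [0.0, 0.004, 1.0, -0.001]
wrist_force: [-1.3, -4.0, 5.7]
grip_width: 0.158
gripper_force: 41.6
```

```bash
python3 -m pendant '[[[0,-0.1,0,-0.05,0.9],[0,0,0,-0.1,0.9],[0,0,0,-0.1,0.9],[0,0,0,-0.1,0.9],[0,0,0,-0.1,0.9],[0,0,0,-0.1,0.9],[0,0,0,-0.1,0.9],[0,0,0,-0.1,0.9],[0,0,0,-0.1,0.9],[0,0,0,0,0.9],[0,0,0,0,0.9]]]'
python3 - <<'E'
from h import *
save('wrist','w5.png')
for n in ('feeler_tip','rotor'):
  for c in ('wrist','top'):
    if c=='top': manip.grab_frame('top')
    r=manip.pinpoint(n,c); print(n,c,[(np.round(q['position'],1),round(q['score'],2)) for q in r[:2]])
E
```

```text
clock: 10.8
tcp_pos: [566.9, 73.8, 75.1]
orientation: [0.0, 0.416, 0.909, 0.0]
wrist_force: [-0.6, -1.6, 5.0]
grip_width: 0.155
gripper_force: 41.8
feeler_tip wrist [(array([526.7, 119.8,  49.2]), 0.96)]
feeler_tip top []
rotor wrist [(array([558.6, 186.8,  15.5]), 0.96)]
rotor top [(array([559.2, 185.4,   8.8]), 0.82)]
```

View pics/w5.png

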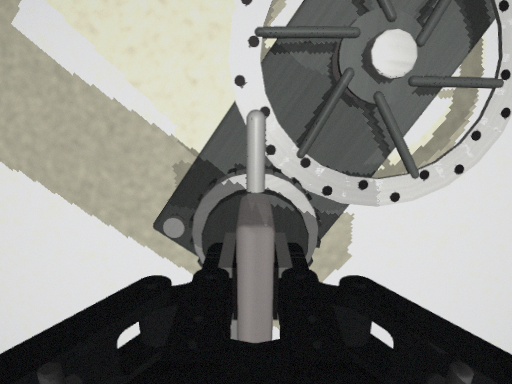

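```bash
python3 - <<'E'
from h import *
from scipy.optimize import least_squares
o=manip.outline_of('rotor','wrist')[0];m=o['pixels'].astype(np.uint8)
c=max(cv2.findContours(m,cv2.RETR_EXTERNAL,cv2.CHAIN_APPROX_NONE)[0],key=len)[:,0]
hull=cv2.convexHull(c)[:,0]
hull=np.array([h for h in hull if 3<h[0]<508 and 3<h[1]<380])
P=np.array([atz('wrist',p,40)[:2] for p in hull])
r=least_squares(lambda c:np.hypot(*(P-c[:2]).T)-c[2],[559,187,80],loss='soft_l1');print(len(P),'rotor',r.x.round(1),np.abs(r.fun).max().round(1))
r8=least_squares(lambda c:np.hypot(*(P-c[:2]).T)-80,[559,187],loss='soft_l1');print(r8.x.round(1))
print('spindle',atz('wrist',(395,52),52).round(1))
for z in (50,55,60):print('tip',z,atz('wrist',(256,116),z).round(1), np.hypot(*(atz('wrist',(256,116),z)[:2]-r8.x)).round(1))
E
```

```text
32 rotor [558.9 187.1  80.6] 0.8
[559.2 186.4]
spindle [558.6 187.7  52. ]
tip 50 [528.2 120.7  50. ] 72.6
tip 55 [528.1 120.9  55. ] 72.5
tip 60 [528. 121.  60.] 72.5
```

The tip at (256, 115) measures 72.5 to 74.5 mm from the rotor's centre. I'll make a small trim, release and rise.

```bash
python3 -m pendant '[[[0,0,0,-0.03,0.9],[0,0,0,0,0.9],[0,0,0,0,0.9],[0,0,0,0,0.3],[0,0,0,0,0],[0,0,0,0,0],[0,0,0,0,0],[0,0,3,0,0],[0,0,4,0,0],[0,0,4,0,0],[0,0,1,0,0],[0,0,0,0,0]]]'
python3 - <<'E'
from h import *
from scipy.optimize import least_squares
save('wrist','w6.png')
r=manip.pinpoint('feeler_tip','wrist');t=np.array(r[0]['position']);r=manip.pinpoint('rotor','wrist');c=np.array(r[0]['position']);print(t,c,np.hypot(*(t-c)[:2]))
print([q['position'].round(1) if hasattr(q['position'],'round') else q['position'] for q in manip.pinpoint('ring_handle','wrist')[:1]])
o=manip.outline_of('rotor','wrist')[0];m=o['pixels'].astype(np.uint8)
c=max(cv2.findContours(m,cv2.RETR_EXTERNAL,cv2.CHAIN_APPROX_NONE)[0],key=len)[:,0]
hull=cv2.convexHull(c)[:,0]
hull=np.array([h for h in hull if 3<h[0]<508 and 3<h[1]<380])
P=np.array([atz('wrist',p,40)[:2] for p in hull])
r8=least_squares(lambda c:np.hypot(*(P-c[:2]).T)-80,[559,187],loss='soft_l1');print(r8.x.round(1))
o=manip.outline_of('adjuster','wrist')[0];ys,xs=np.nonzero(o['pixels']);y=ys.min();print(y,xs[ys<y+2].mean())
for dy in (2,4): print(np.hypot(*(atz('wrist',(xs[ys<y+2].mean(),y+dy),52)[:2]-r8.x)),atz('wrist',(xs[ys<y+2].mean(),y+dy),52))
E
```

```text
clock: 12.4
tcp_pos: [567.7, 74.6, 196.1]
orientation: [0.001, 0.429, 0.903, 0.001]
wrist_force: [-0.6, -0.1, 0.3]
grip_width: 1.001
gripper_force: 0.0
[527.6 118.9  49.8] [557.6 182.8  12.3] 70.5918550542483
[[607.1, -0.0, 80.5]]
[554.8 186. ]
109 253.0
71.09135860936243 [526.36042271 120.81574646  52.        ]
71.86474406160455 [527.39734956 119.53650072  52.        ]
```

View pics/w6.png

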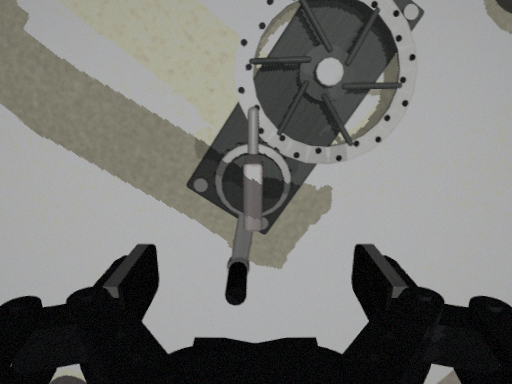

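The tip at (253, 110) lies on the track, measuring 71 to 72 mm from the centre. Now back to the handle, whose top is at (236, 297).

```bash
python3 -m pendant '[[[2.0,-3.8,0,-0.08,0],[2.15,-3.75,0,-0.08,0],[0,0,-4,0,0],[0,0,-4,0,0],[0,0,-3,0,0],[0,0,-2,0,0],[0,0,0,0,0],[0,0,0,0,0]]]'
python3 -m pendant '[[[0,0,0,0,0.9],[0,0,0,0,0.9],[0,0,0,0,0.9],[0,0,0,0,0.9],[0,0,0,0,0.9],[0,0,0,0,0.9],[0,0,0,0,0.9],[0,0,0,0,0.9]]]' 60
```

```text
clock: 13.5
tcp_pos: [608.0, -1.4, 64.0]
orientation: [-0.0, 0.5, 0.866, -0.0]
wrist_force: [0.2, -0.8, 0.6]
grip_width: 1.002
gripper_force: 0.0
clock: 14.3
tcp_pos: [608.6, -1.1, 65.0]
orientation: [0.0, 0.5, 0.866, 0.0]
wrist_force: [-0.7, 0.4, 5.7]
grip_width: 0.198
gripper_force: 58.4
```

Reverse the arc: twelve steps back, then a further small push against the stop.

```bash
python3 -m pendant '[[[-0.62,-0.31,0,-0.08,0.9],[-0.64,-0.26,0,-0.08,0.9],[-0.66,-0.2,0,-0.08,0.9],[-0.67,-0.15,0,-0.08,0.9],[-0.68,-0.1,0,-0.08,0.9],[-0.69,-0.04,0,-0.08,0.9],[-0.69,0.01,0,-0.08,0.9],[-0.69,0.07,0,-0.08,0.9],[-0.68,0.12,0,-0.08,0.9],[-0.67,0.18,0,-0.08,0.9],[-0.65,0.23,0,-0.08,0.9]]]'
python3 -m pendant '[[[-0.63,0.28,0,-0.08,0.9],[0,0,0,0,0.9],[-0.18,0.1,0,-0.02,0.9],[0,0,0,0,0.9],[0,0,0,0,0.9]]]'
```

```text
clock: 15.4
tcp_pos: [536.3, -6.2, 65.0]
orientation: [0.002, 0.822, 0.569, 0.001]
wrist_force: [3.4, -1.7, 3.7]
grip_width: 0.195
gripper_force: 58.7
clock: 15.9
tcp_pos: [529.3, -3.2, 65.0]
orientation: [0.002, 0.849, 0.529, 0.002]
wrist_force: [5.9, -3.1, 0.8]
grip_width: 0.194
gripper_force: 59.0
```

```bash
python3 -m pendant '[[[-0.2,0.1,0,0,0.9],[0,0,0,0,0.9],[-0.2,0.1,0,0,0.9],[0,0,0,0,0.9],[0,0,0,0,0.9]]]'
```

```text
clock: 16.4
tcp_pos: [529.3, -3.1, 65.2]
orientation: [0.007, 0.849, 0.529, 0.004]
wrist_force: [16.9, -7.8, -10.8]
grip_width: 0.191
gripper_force: 59.2
```

It is hard on the stop: 4 mm more of command gave no motion and the force rose to 19 N. Release and rise.

```bash
python3 -m pendant '[[[0,0,0,0,0.5],[0,0,0,0,0],[0,0,0,0,0],[0,0,0,0,0],[0,0,0,0,0],[0,0,3,0,0],[0,0,4,0,0],[0,0,4,0,0],[0.5,3,3,0,0],[0.5,0,3,0,0],[0,0,0,0,0],[0,0,0,0,0]]]'
python3 - <<'E'
from h import *
from scipy.optimize import least_squares
save('wrist','w7.png')
P={n:np.array(manip.pinpoint(n,'wrist')[0]['position']) for n in ('feeler_tip','rotor','ring_handle','adjuster_grip')}
print(P,np.hypot(*(P['feeler_tip']-P['rotor'])[:2]))
E
```

```text
clock: 17.6
tcp_pos: [532.4, 30.2, 234.6]
orientation: [-0.0, 0.849, 0.529, 0.0]
wrist_force: [-0.9, 0.6, -0.6]
grip_width: 1.005
gripper_force: 0.0
{'feeler_tip': array([529.4, 121.1,  49.3]), 'rotor': array([556.1, 182.5,  15.8]), 'ring_handle': array([524.4,  -3.6,  80. ]), 'adjuster_grip': array([562.8,  75.3,  92.2])} 66.95408874743949
```

View pics/w7.png

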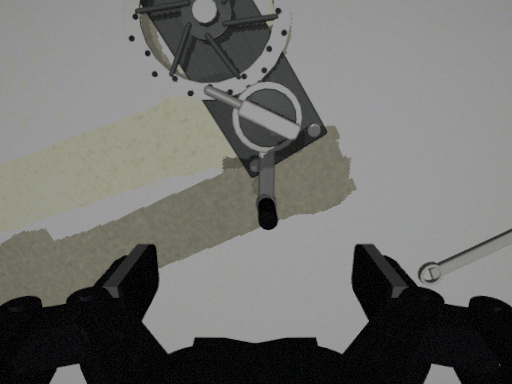

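```bash
python3 - <<'E'
from h import *
o=manip.outline_of('adjuster','wrist')[0];ys,xs=np.nonzero(o['pixels']);x=xs.min();print(x,ys[xs<x+3].mean())
t=atz('wrist',(x+4,ys[xs<x+3].mean()+1),52);s=atz('wrist',(204,11),52);a=atz('wrist',(267,117),56)
print(t,s,a,np.hypot(*(t-s)[:2]),np.hypot(*(t-a)[:2]),np.degrees(np.arctan2(*(t-a)[1::-1])))
E
```

```text
205 89.69565217391305
[528.37769485 120.31040851  52.        ] [557.22741268 184.70950205  52.        ] [566.92881714  73.98276146  56.        ] 70.56592285241513 60.269726325903584 129.76522104632744
```

The adjuster is still at 129.8°, the tip is about 71 to 72 mm from the rotor centre, and the ring is tight. Handing in.

```bash
python3 -c "
from cell import manip
print(manip.close_job())"
```

```text
the job is handed in; nothing more can be done
None
```

The job is handed in at about 18 s on the robot clock: I loosened the ring about 0.96 rad, set the feeler tip over the track (last readings about 70.5 to 72 mm from the rotor centre, against the 72 mm middle), and swung the ring back hard against its tight stop.

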